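Hold the wet-board carrier open

ROBOT

A 7-joint arm with a two-finger parallel gripper is mounted at the origin on the work surface. World frame = base frame: x ahead of the robot, y to its left, z up, the work surface at z = 0. Lengths are in m, angles in degrees, forces in N, time in s.
With the tool pointing down it reaches from about 0.425 to 0.875 m from the base axis. Payload 4.7 kg.
Tool frame: the origin (TCP) lies at the very end of the fingers, on their centre line; the grasp point (between the pads) lies 19 mm behind it; z points along the fingers, x is the direction in which the jaws open and shut, and the axes are right-handed (so a half turn about z gives the same grasp; the last joint's range is limited). The gripper opens to 87 mm and grips with 3 to 60 N. Pads are 19 mm wide; open, the fingers measure 117 mm over their backs; the gripper's body (75 mm by 190 mm) begins 51 mm behind the grasp point.
Start: joints at [-64.739, 18.392, -4.016, 83.108, 1.295, 78.541, -3.26], TCP at [0.269, 0.592, 0.223] pointing down, gripper open.
Joint ranges: [-163.93, 163.93], [-17.29, 119.83], [-79.2, 71.16], [3.27, 140.29], [-89.18, 269.18], [5.43, 117.66], [-154.24, 154.24]. Speed limits (degrees/s): [147.25, 147.25, 180, 180, 180, 180, 180].

INTERFACE

Orientations are given as [roll, pitch, yaw] about the fixed x, y, z axes, in that order (R = Rz(yaw) Ry(pitch) Rx(roll)).
In Python, from cell import sensors, vision, env gives the robot as it stands.
- The arm moves only by the shell command python3 -m inch 'ROWS' [OPENING] [FORCE]. ROWS is a JSON object of lists of equal length, an entry for each row: "dp": the shift along the tool's x, y, z in m, a list of three; "turn": the turn about the tool's z in degrees. A call has 1 to 8 rows; each row shifts and turns the commanded pose from where the row before left it, along the tool's axes as they then stand; what a row does not reach is not made up. A row lasts 1/8 s, in which the tool goes at most 62.5 mm and 10.7 degrees, less where a joint would pass 70% of its speed; a pose out of reach is approached as far as the arm can. A call is refused whole if a number of a shift passes 0.0625 or a number of a turn 10.7, either way. A call with a gripper value outside its range is refused whole. OPENING is the closure, from -1 (fully open) to 1 (shut), set as the call begins (- or left out, the last holds). The fingers move at their own pace and stop on an object; FORCE is the grip in N (left out, the last holds). Time passes only in rows, so rows that do not move let the fingers close. It gives the time, the measured TCP pose, the force and the opening at its end, in the units of the state.
- sensors.get_obs(): the state, without advancing time (a new reading comes with each control period).
- vision.read_camera(name): name is "side" or "top"; returns the picture (384x512x3 uint8, blue, green, red); there is no depth.
- vision.get_calibration(name): a dict with "K" (3x3 intrinsics, pixels), "k1" (the pictures are not rectified: a ray, as slopes to the right and down, at radius r is drawn at 1 + k1 r^2 times it, then the intrinsics apply), "pose" (4x4, takes a point from camera to world coordinates). Camera axes: x right, y down, z forward; pixel columns grow to the right and rows downward; lengths in m; the calibration is good to about 2 mm. A picture is of the moment at which its call begins. get_calibration takes no time and is no camera call.
- env.sign_off(): hands the job in, once; it reports no verdict.
The state is a dict: "time_s": time; "qpos": joint angles; "joint_velocities": joint speeds; "effort": joint torques, N m; "tool_pos": TCP position; "tool_rot": TCP orientation; "force": force on the tool from outside, world axes, zero at the start; "wrist_torque": the same for the moment, N m; "grip_width": finger opening in m.
Only numpy, scipy, OpenCV 4.12 (cv2) and the standard library are available. Lean on these libraries where they do the work, as an engineer would, in place of code of your own. Each camera call takes 0.05 s, during which the arm holds its last target.

TASK

Hold the wooden board carrier open for me while my hands are full: pinch back the red travel bolt (it stays back), then squeeze its yellow spring latch and swing the clear gate steadily, never flinging it, past the click of its check until it stands wide open, beyond square to the front of the case. It springs back by itself, so finish while still holding it wide with the gripper, and do not let go. Leave the wet board on the table, the roller, the brush pot and the paint plate where they are.

Things in the scene. Friction and masses are not known exactly. Their poses are not given: they have to be found in the camera images.
- gate (a joint): angle of the gate about its vertical hinge, rad: 0 shut, growing as it opens, 1.9 at its stop. A damped hinge spring draws it shut (0.05 N m at 0, 0.2 at 1.9). A ball check is felt as a hump from 0.6 to 1.2 rad (0.5 N m in all to get over); let go beyond it, the gate falls back to 1.2 rad and stays there; let go before it, it falls back onto the strike, ajar at about 0.09
- carrier: the plywood carrier, 236 mm deep (x), 200 mm wide (y), 200 mm high, with the clear gate on its -x side; too heavy to shift. Origin: middle of its underside, on the table. A carrying bar stands up to 238 mm above the table over its middle
- gate_hinge (a point): on the gate's vertical hinge axis, 200 mm above the table, level with the gate's top edge. Fixed to the carrier, with its axes (z up). Shut, the gate runs from here 196 mm along -y; seen from above it opens clockwise: at angle q it points along (-sin q, -cos q) of these axes
- gate_frame: the gate: a wooden frame 16 mm thick, centred on the hinge axis, with a clear pane, 10 to 200 mm above the table, carrying both catches on its top edge. Origin on the hinge axis at table height; -y runs along the gate to its free end, -x is its outer face
- travel_bolt_tab (a point): centre of the red thumb tab of the travel bolt, which stands up from the gate's top edge: 6 mm along the gate, 16 mm across it, from 206 to 243 mm above the table at its top (point 223 mm). It slides along the gate towards its lug
- travel_bolt_lug (a point): centre of the dark steel finger lug fixed to the gate's top edge, of the same size as the tab, 44 mm nearer the hinge than the red tab when the bolt is shot. Pinch tab and lug together from outside: 50 mm over both, 34 mm when fully drawn
- travel_bolt (a joint): how far the red bolt is drawn back, m: 0 shot, 0.016 fully back; it clears its staple at 0.008. About 4 N of friction holds it wherever it is left. Staple and guides stand up to 211 mm above the table, so keep the fingertips above that
- spring_latch_tab (a point): centre of the yellow thumb tab of the spring latch near the free end of the gate, same size and height as the red tab; it slides along the gate towards its lug
- spring_latch_lug (a point): centre of the dark steel finger lug of the spring latch, fixed to the gate's top edge, 44 mm nearer the hinge than the yellow tab when the latch is out (50 mm over both, 34 mm when squeezed). Same size and height as the tab
- spring_latch (a joint): how far the yellow latch is squeezed, m: 0 out, 0.016 fully in; it clears its strike at 0.008. A spring of 4 to 7 N pushes it out again when let go. Its strike stands up to 211 mm above the table
- wet_board_center (a point): bystander: middle of the wet printed board lying flat, 200 x 150 x 4 mm with purple relief
- brayer_center (a point): bystander: middle of the black rubber roller (110 mm long, 44 mm thick) of the hand roller with a wooden handle
- brush_pot_center (a point): bystander: middle of the purple pot, 88 mm wide, 90 mm high, its brushes reach 220 mm above the table
- palette_center (a point): bystander: middle of the white paint plate, 140 mm across, 16 mm high

How it is judged (in metres and radians):
On the way, in this order (a step that is already met when the one before it is completed fails the run):
1. the red travel bolt is drawn back clear of its staple, the gate still shut (value of joint travel_bolt above 0.009 m and value of joint gate below 0.06 rad and value of joint spring_latch below 0.004 m), for 0.2 s.
2. the yellow spring latch is squeezed clear of its strike, the bolt still back (value of joint spring_latch above 0.0085 m and value of joint travel_bolt above 0.009 m), for 0.1 s.
3. the gate is past its check (value of joint gate above 1.3 rad), for 0.1 s.
At the end, for the whole second after the job is handed in: The gate stands still at more than 1.6 rad (92 degrees) of opening, the red bolt is drawn back by more than 9 mm, and the gripper's fingers hold the gate with more than 0.4 N, through the last second (value of joint gate above 1.6 rad and velocity of joint gate between -0.15 and 0.15 rad/s and value of joint travel_bolt above 0.009 m and contact force between the fingers and gate_frame above 0.4 N); the arm keeps its last pose, push and grip.
It fails at once if the gate is flung (faster than 3 rad/s) (velocity of joint gate above 3 rad/s or velocity of joint gate below -3 rad/s).
It fails at once if the wet board is shifted by more than 10 mm (distance of wet_board_center from where it was at the start of the episode above 0.01 m).
It fails at once if the roller, the brush pot or the paint plate is shifted by more than 20 mm (distance of any of brayer_center, brush_pot_center, palette_center from where it was at the start of the episode above 0.02 m).
It also fails if it takes over 46 s, if anything falls off the work surface, if the arm or the gripper's body presses on something with over 40 N, if the wrist force passes 120 N, or if a joint passes its speed limit or range.

## Working session

There is one attempt and no reset: what is moved stays moved. The work goes in short steps, Python scripts to look and compute and a shell command to move; the robot and the scene stay as the last step left them, time stands still between calls to the robot, and variables do not carry over. Pictures are saved under pics/ and viewed, and the job is handed in when it is done.

```bash
ls; mkdir -p pics; python3 - <<'E'
from cell import sensors, vision, env
import cv2
o=sensors.get_obs(); print(o)
for n in("side","top"):
    cv2.imwrite(f"pics/{n}0.png",vision.read_camera(n)); c=vision.get_calibration(n); print(n,c)
E
```

```text
pics
{'time_s': 0.0, 'qpos': array([-64.7380392 ,  18.44091928,  -4.01553634,  83.17516165,
         1.29527763,  78.54088017,  -3.25966902]), 'joint_velocities': array([-0.06727259, -0.0081804 , -0.04495398, -0.13027045,  0.01113155,
       -0.02735549, -0.07498154]), 'effort': array([-7.61686283e-05, -4.91273367e+01, -4.03603585e-01, -3.12541544e+01,
       -6.36838214e-02,  4.33897250e-02,  1.77861148e-04]), 'tool_pos': array([0.26889372, 0.59116063, 0.22143817]), 'tool_rot': array([1.79993975e+02, 1.11701330e-01, 6.55481798e+01]), 'force': array([ 0.51464905,  0.33186503, -0.07598505]), 'wrist_torque': array([0.00150041, 0.00947027, 0.023843  ]), 'grip_width': 0.08698601973314476}
side {'K': array([[391.85003904,   0.        , 253.24483211],
       [  0.        , 391.85003904, 192.28184451],
       [  0.        ,   0.        ,   1.        ]]), 'k1': 0.0007055715356285259, 'pose': array([[ 0.91592018, -0.26347332,  0.30277391,  0.20342443],
       [-0.4013591 , -0.60323106,  0.68921925, -0.78722469],
       [ 0.00105174, -0.75279088, -0.65825891,  0.89550937],
       [ 0.        ,  0.        ,  0.        ,  1.        ]])}
top {'K': array([[346.6064388 ,   0.        , 252.68613889],
       [  0.        , 346.6064388 , 191.97513381],
       [  0.        ,   0.        ,   1.        ]]), 'k1': -0.005596035854839021, 'pose': array([[-0.06310963, -0.97724148,  0.20252471,  0.32633039],
       [-0.9980029 ,  0.06124338, -0.01547474,  0.00180398],
       [ 0.00271926, -0.20309685, -0.97915488,  1.17200555],
       [ 0.        ,  0.        ,  0.        ,  1.        ]])}
```

View pics/side0.png

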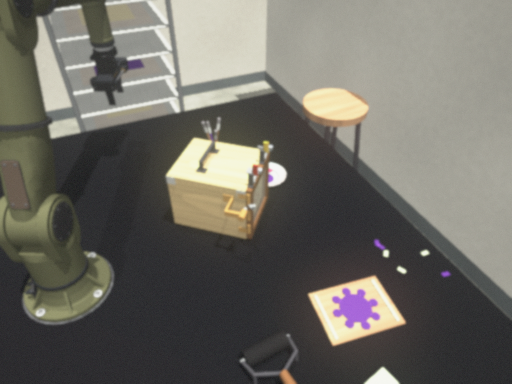

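View pics/top0.png

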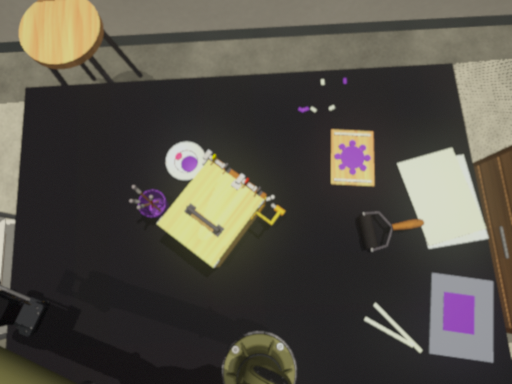

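The side view shows the carrier at about (225,185), with the gate on its right face and the catches near (255,170) to (266,150). The top view shows the gate along the upper-right edge, from about (208,155) to (272,205), and the plate at (186,160). I'll enlarge both.

```bash
python3 - <<'E'
import cv2
a=cv2.imread("pics/side0.png")[125:245,150:310]; cv2.imwrite("pics/s1.png",cv2.resize(a,None,fx=5,fy=5,interpolation=cv2.INTER_CUBIC))
a=cv2.imread("pics/top0.png")[130:250,140:300]; cv2.imwrite("pics/t1.png",cv2.resize(a,None,fx=5,fy=5,interpolation=cv2.INTER_CUBIC))
E
```

```text
(no output)
```

View pics/s1.png

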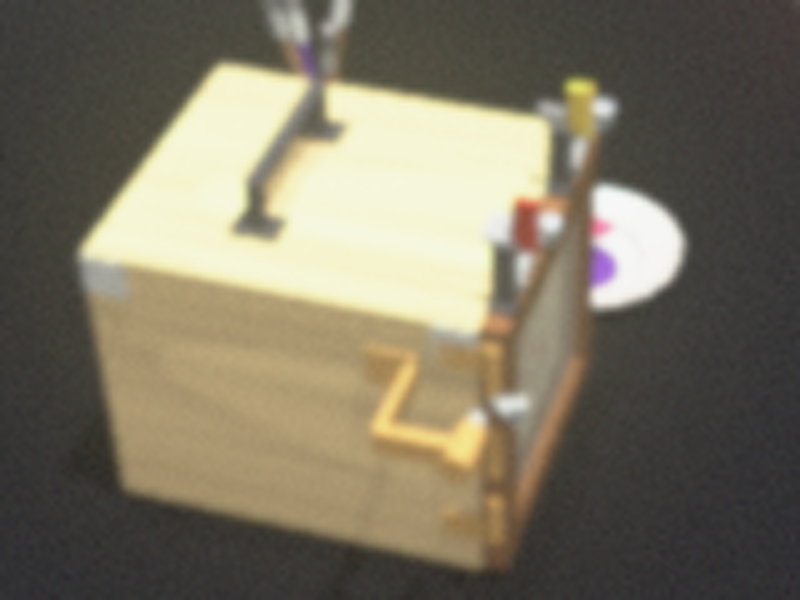

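View pics/t1.png

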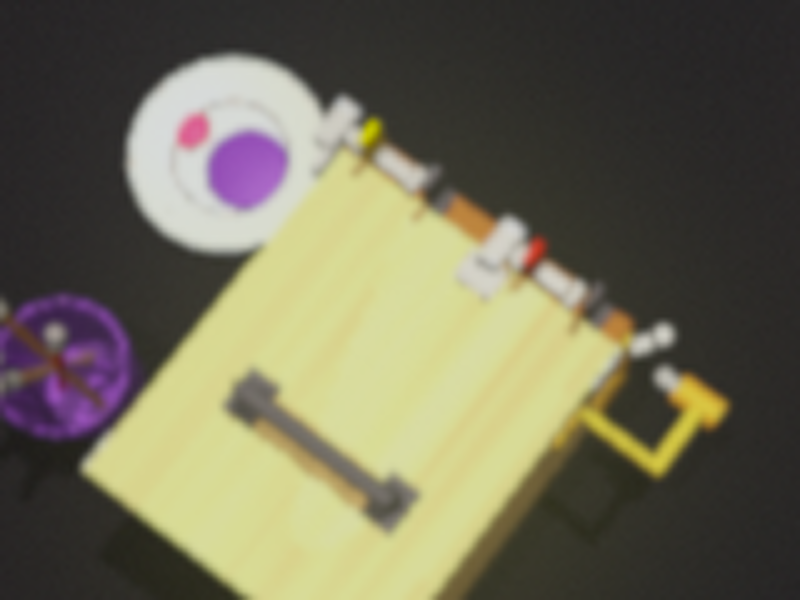

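```bash
cat > h.py <<'E'
import numpy as np, cv2
from cell import vision
C={n:vision.get_calibration(n) for n in("side","top")}
def ray(n,uv):
    c=C[n];p=cv2.undistortPoints(np.array([[uv]],float),c["K"],np.array([c["k1"],0,0,0]))[0,0]
    R=c["pose"]; return R[:3,3],R[:3,:3]@np.array([p[0],p[1],1.])
def atz(n,uv,z):
    o,d=ray(n,uv); return o+d*(z-o[2])/d[2]
def tri(a,b):
    o1,d1=ray("side",a);o2,d2=ray("top",b)
    s=np.linalg.lstsq(np.c_[d1,-d2],o2-o1,rcond=None)[0]
    p,q=o1+d1*s[0],o2+d2*s[1]; return (p+q)/2,np.linalg.norm(p-q)
def proj(n,P):
    c=C[n];T=np.linalg.inv(c["pose"]);P=np.atleast_2d(P)
    return cv2.projectPoints(P.astype(float),cv2.Rodrigues(T[:3,:3])[0],T[:3,3],c["K"],np.array([c["k1"],0,0,0.]))[0][:,0]
E
python3 - <<'E'
from h import *
np.set_printoptions(precision=4,suppress=True)
t=lambda x,y:(x/5+140-.4,y/5+130-.4); s=lambda x,y:(x/5+150-.4,y/5+125-.4)
for nm,p in dict(A=(345,150),B=(622,350),Cc=(82,468)).items(): print(nm,atz("top",t(*p),.2))
for nm,p in dict(A=(549,120),B=(485,330),Cc=(220,65),D=(80,258)).items(): print('s',nm,atz("side",s(*p),.2))
print('yel',tri(s(580,108),t(371,131)),atz("top",t(374,126),.243),atz("side",s(580,82),.243))
print('red',tri(s(526,223),t(535,250)),atz("top",t(537,244),.243),atz("side",s(526,200),.243))
print('plate',atz("top",t(235,153),.01))
print('pot',atz("top",t(62,365),.08))
E
```

```text
A [0.6318 0.1088 0.2   ]
B [ 0.5032 -0.0444  0.2   ]
Cc [0.4549 0.2633 0.2   ]
s A [0.6231 0.1212 0.2   ]
s B [ 0.5096 -0.0455  0.2   ]
s Cc [0.455  0.2616 0.2   ]
s D [0.3239 0.1035 0.2   ]
yel (array([0.6317, 0.0912, 0.2263]), np.float64(0.004171261094327946)) [0.6312 0.0874 0.243 ] [0.6303 0.0935 0.243 ]
red (array([0.5567, 0.0021, 0.2255]), np.float64(0.0037116332570430502)) [0.5576 0.0004 0.243 ] [0.5539 0.0003 0.243 ]
plate [0.6941 0.2064 0.01  ]
pot [0.5377 0.3079 0.08  ]
```

```bash
cat >> h.py <<'E'
PAR=dict(h=np.array([.5127,-.0504]),yaw=49.9,red=.0685,yel=.184)
def gp(s,a,z,q=0,P=PAR):
    t=np.radians(P["yaw"])-q;u=np.array([np.cos(t),np.sin(t)]);n=np.array([u[1],-u[0]])
    return np.r_[P["h"]+s*u+a*n,z]
def overlay(img,n,q=0,P=PAR,f=5,off=(0,0)):
    out=cv2.resize(img,None,fx=f,fy=f,interpolation=cv2.INTER_CUBIC)
    def L(a,b,c):
        p=((proj(n,np.array([a,b]))-off+.5)*f-.5).round().astype(int); cv2.line(out,tuple(map(int,p[0])),tuple(map(int,p[1])),c,1)
    def box(s0,s1,z0,z1,w,c,q=q):
        k=[(s,a) for s,a in((s0,-w),(s1,-w),(s1,w),(s0,w))]
        for i in range(4):
            for z in(z0,z1): L(gp(*k[i],z,q,P),gp(*k[(i+1)%4],z,q,P),c)
            L(gp(*k[i],z0,q,P),gp(*k[i],z1,q,P),c)
    for s,c in((P["red"],(255,0,255)),(P["yel"],(255,255,0))):
        box(s-.003,s+.003,.206,.243,.008,c); box(s-.047,s-.041,.206,.243,.008,(0,255,0))
    box(0,.196,.01,.2,.008,(255,128,0))
    return out
E
python3 - <<'E'
from h import *
a=cv2.imread("pics/side0.png")[135:245,190:300]; cv2.imwrite("pics/s2.png",overlay(a,"side",off=(190,135)))
a=cv2.imread("pics/top0.png")[140:220,190:290]; cv2.imwrite("pics/t2.png",overlay(a,"top",off=(190,140)))
for p,z in(((352,157),.004),((376,232),.022)): print(atz("top",p,z))
E
```

```text
[ 0.67152902 -0.37347829  0.004     ]
[ 0.40338798 -0.41580668  0.022     ]
```

View pics/s2.png

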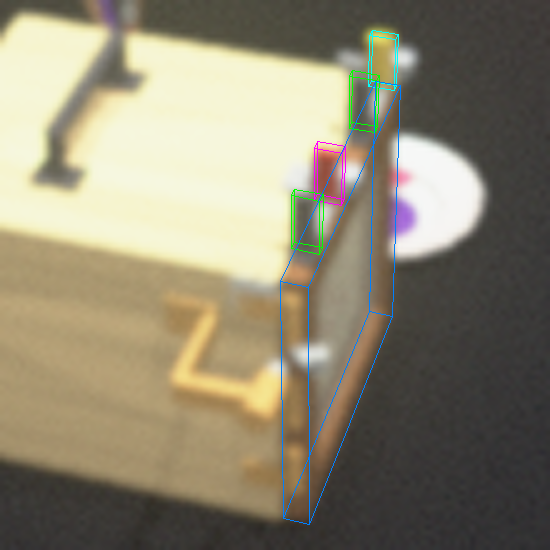

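View pics/t2.png

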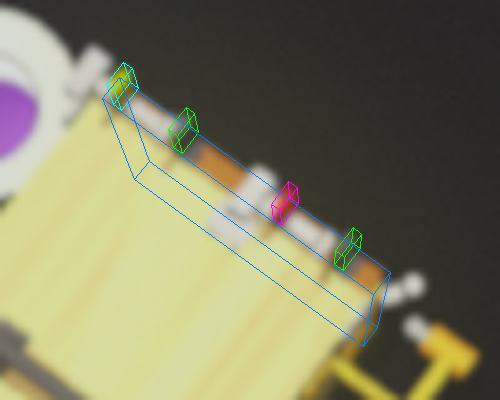

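The overlay matches both views to about 2 mm: the tabs, lugs and gate outline all fall on the model. The hinge is at about (0.513,-0.050) and the gate heads 50° when shut. Next I raise the tool and turn it in line with the gate.

```bash
python3 -m inch '{"dp":[[0,0,-0.03],[0,0,-0.035],[-0.0211,0.0428,0],[-0.0211,0.0428,0],[-0.0211,0.0428,0],[-0.0211,0.0428,0],[-0.0211,0.0428,0],[-0.0211,0.0428,0]],"turn":[7.8,7.8,0,0,0,0,0,0]}' -1 20
python3 - <<'E'
from h import *
from cell import sensors
np.set_printoptions(precision=4,suppress=True)
o=sensors.get_obs();print(o["time_s"],o["tool_pos"],o["tool_rot"],o["qpos"])
E
```

```text
time_s: 1.1
tool_pos: [0.3845, 0.3278, 0.2872]
tool_rot: [-180.0, 0.0, 49.9]
force: [0.8, 0.3, 0.1]
grip_width: 0.0873
1.1 [0.3845 0.3278 0.2872] [-179.9978    0.0211   49.9471] [-51.1237  -0.8382   7.5894  97.6942   0.1117  83.1579   6.3985]
```

```bash
cat >> h.py <<'E'
def go(xy,z,yaw=None):
    from cell import sensors
    o=sensors.get_obs();p=o["tool_pos"];y=np.radians(o["tool_rot"][2]);d=np.array([*xy,z])-p
    ex=np.array([np.cos(y),np.sin(y)]);ey=np.array([ex[1],-ex[0]])
    print("t %.2f pos %s yaw %.2f F %s w %.4f"%(o["time_s"],p.round(4),np.degrees(y),np.round(o["force"],1),o["grip_width"]))
    print("tool shift",np.round([d[:2]@ex,d[:2]@ey,-d[2]],4),"turn",None if yaw is None else round(np.degrees(y)-yaw,2))
E
python3 -m inch '{"dp":[[-0.0211,0.0428,0],[-0.0211,0.0428,0],[-0.0211,0.0428,0],[-0.0211,0.0428,0],[-0.0211,0.0428,0],[-0.0211,0.0428,0],[-0.0211,0.0428,0],[-0.0211,0.0428,0]],"turn":[0,0,0,0,0,0,0,0]}'
python3 - <<'E'
from h import *
go((.5375,-.0210),.216,49.9)
E
```

```text
time_s: 2.1
tool_pos: [0.5379, -0.0214, 0.2873]
tool_rot: [-180.0, -0.0, 50.0]
force: [0.9, 0.2, -0.5]
grip_width: 0.0868
t 2.10 pos [ 0.5379 -0.0214  0.2873] yaw 49.97 F [ 0.9  0.2 -0.5] w 0.0868
tool shift [ 0.     -0.0005  0.0713] turn 0.07
```

```bash
python3 -m inch '{"dp":[[0,0,0.02],[0,0,0.015],[0,0,0]],"turn":[0,0,0]}'
python3 - <<'E'
from h import *
from cell import vision
for n,(x,y) in(("side",(180,115)),("top",(190,140))):
    a=vision.read_camera(n); cv2.imwrite(f"pics/{n}3.png",overlay(a[y:y+110,x:x+130],n,off=(x,y)))
go((.5375,-.0210),.216,49.9)
E
```

```text
time_s: 2.48
tool_pos: [0.5365, -0.0191, 0.251]
tool_rot: [-179.9, 0.1, 50.0]
force: [0.4, 0.2, -0.3]
grip_width: 0.0874
t 2.58 pos [ 0.5376 -0.0191  0.2527] yaw 50.04 F [ 0.2  0.1 -0.3] w 0.0868
tool shift [-0.0015  0.0011  0.0367] turn 0.14
```

View pics/side3.png

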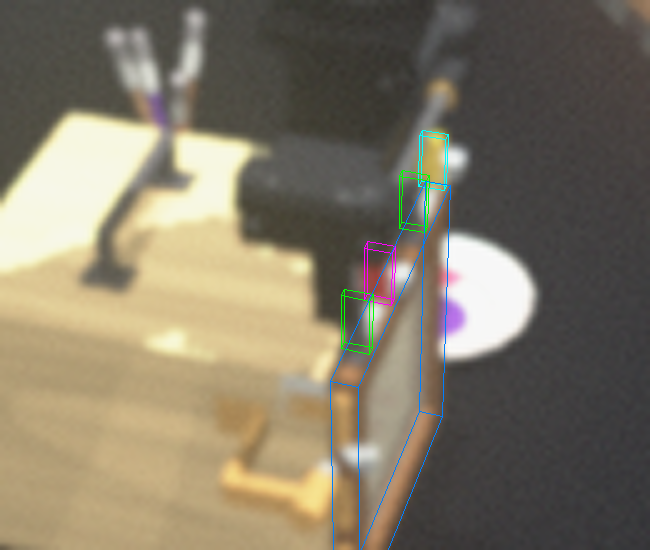

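View pics/top3.png

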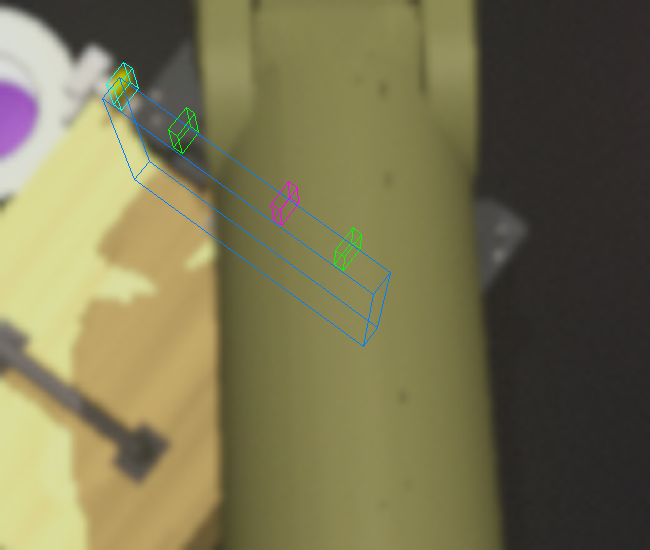

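```bash
python3 - <<'E'
from h import *
f=lambda s,a,z:np.round((proj("side",gp(s,a,z))[0]-(180,115)+.5)*5)
for s in(-.020,-.005,.082,.097):
  print(s,[f(s,a,z).tolist() for a in(-.0095,.0095) for z in(.2527,.32)])
E
```

```text
-0.02 [[315.0, 328.0], [312.0, 223.0], [350.0, 335.0], [349.0, 230.0]]
-0.005 [[323.0, 311.0], [321.0, 206.0], [358.0, 318.0], [358.0, 212.0]]
0.082 [[370.0, 216.0], [371.0, 114.0], [403.0, 222.0], [405.0, 119.0]]
0.097 [[378.0, 201.0], [379.0, 99.0], [411.0, 207.0], [413.0, 105.0]]
```

The side picture shows the near finger at (315–350, 200–325). That is where the model puts it: outside the lug and in line with the gate. I go down and pinch.

```bash
python3 -m inch '{"dp":[[-0.0005,0.0005,0.018],[0,0,0.018],[0,0,0]],"turn":[0,0,0]}'
python3 -m inch '{"dp":[[0,0,0],[0,0,0],[0,0,0],[0,0,0],[0,0,0],[0,0,0]],"turn":[0,0,0,0,0,0]}' 1 20
python3 - <<'E'
from h import *
go((.5375,-.0210),.216,49.9)
E
```

```text
time_s: 2.95
tool_pos: [0.5363, -0.0206, 0.2143]
tool_rot: [-179.8, 0.2, 50.0]
force: [-0.0, -0.3, -0.0]
grip_width: 0.0873
time_s: 3.7
tool_pos: [0.5384, -0.02, 0.217]
tool_rot: [180.0, -0.1, 50.0]
force: [3.8, 2.8, 0.9]
grip_width: 0.0352
t 3.70 pos [ 0.5384 -0.02    0.217 ] yaw 49.99 F [3.8 2.8 0.9] w 0.0352
tool shift [-0.0014 -0.0001  0.001 ] turn 0.09
```

The width is 35 mm, so the bolt is drawn about 15 mm. I hold briefly, then release and move to the latch.

```bash
python3 -m inch '{"dp":[[0,0,0],[0,0,0]],"turn":[0,0]}'
python3 -m inch '{"dp":[[0,0,0],[0,0,0],[0,0,0]],"turn":[0,0,0]}' -1
python3 - <<'E'
from h import *
go((.5375,-.0210),.216,49.9)
E
```

```text
time_s: 3.95
tool_pos: [0.5385, -0.0199, 0.217]
tool_rot: [180.0, -0.1, 50.0]
force: [3.7, 3.0, -0.3]
grip_width: 0.0336
time_s: 4.32
tool_pos: [0.537, -0.0215, 0.2162]
tool_rot: [-180.0, 0.1, 49.9]
force: [0.2, 0.2, -0.1]
grip_width: 0.0556
t 4.33 pos [ 0.537  -0.0215  0.2162] yaw 49.90 F [ 0.2  0.2 -0.1] w 0.0556
tool shift [0.0007 0.0001 0.0002] turn -0.0
```

```bash
python3 -m inch '{"dp":[[0,0,0],[0,0,0],[0,0,-0.02],[0,0,-0.025],[0.0393,0,0],[0.0393,0,0],[0.0394,0,0],[0,0,0]],"turn":[0,0,0,0,0,0,0,0]}' -1
python3 - <<'E'
from h import *
from cell import vision
for n,(x,y) in(("side",(180,115)),("top",(190,140))):
    a=vision.read_camera(n); cv2.imwrite(f"pics/{n}4.png",overlay(a[y:y+110,x:x+130],n,off=(x,y)))
go(gp(.156,0,0)[:2],.216,49.9)
E
```

```text
time_s: 5.32
tool_pos: [0.6143, 0.0735, 0.2603]
tool_rot: [-179.9, 0.0, 50.3]
force: [0.5, 0.4, -0.6]
grip_width: 0.0865
t 5.42 pos [0.6134 0.0692 0.2611] yaw 49.96 F [ 0.5 -0.3  0.1] w 0.0870
tool shift [-0.0004  0.      0.0451] turn 0.06
```

View pics/side4.png

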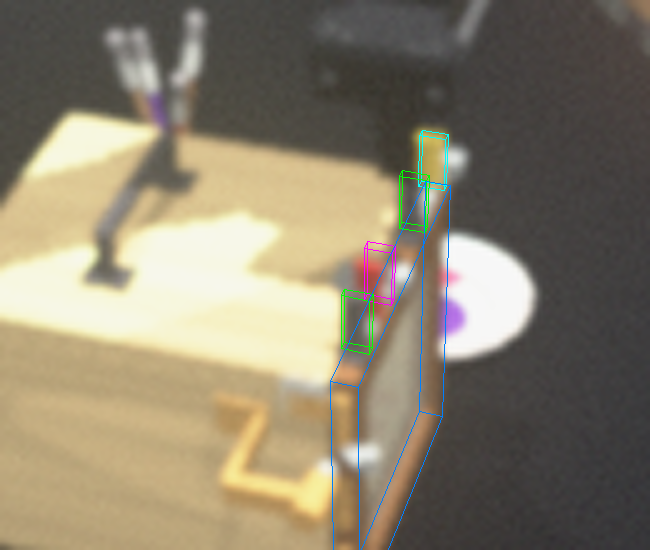

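View pics/top4.png

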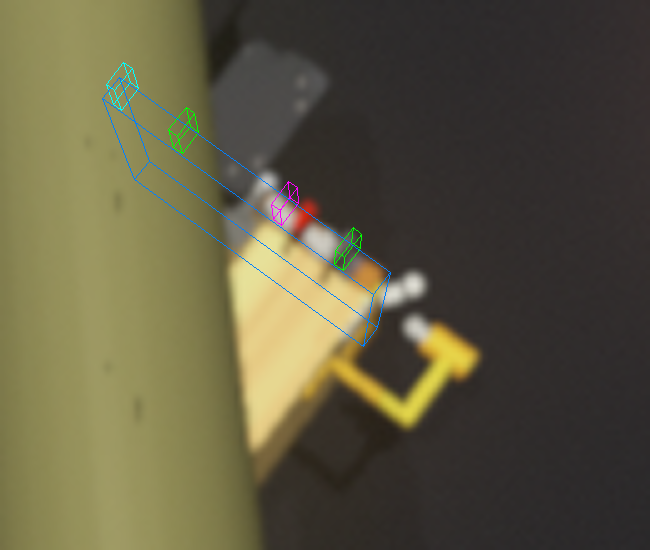

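The top view shows the red tab moved to (306,213), so the bolt is back. I lower over the latch and squeeze.

```bash
python3 -m inch '{"dp":[[0,0,0.02],[0,0,0.025],[0,0,0]],"turn":[0,0,0]}'
python3 -m inch '{"dp":[[0,0,0],[0,0,0],[0,0,0],[0,0,0],[0,0,0],[0,0,0],[0,0,0],[0,0,0]],"turn":[0,0,0,0,0,0,0,0]}' 1 25
python3 - <<'E'
from h import *
go(gp(.156,0,0)[:2],.216,49.9)
E
```

```text
time_s: 5.8
tool_pos: [0.6119, 0.0681, 0.2151]
tool_rot: [-179.9, 0.2, 49.8]
force: [0.8, -0.2, 0.0]
grip_width: 0.087
time_s: 6.8
tool_pos: [0.612, 0.0661, 0.2169]
tool_rot: [-180.0, 0.3, 49.8]
force: [-4.8, -3.7, 5.7]
grip_width: 0.0334
t 6.80 pos [0.612  0.0661 0.2169] yaw 49.76 F [-4.8 -3.7  5.7] w 0.0334
tool shift [ 0.003  -0.0009  0.0009] turn -0.14
```

The latch is fully in, at 33.4 mm. The force says the tool sits about 2 mm too far out, so I correct that and start the swing with a radius of about 0.1535 m.

```bash
python3 -m inch '{"dp":[[-0.002,0,0],[-0.0004,0.0107,0],[-0.0004,0.0107,0],[-0.0004,0.0107,0],[-0.0004,0.0107,0],[0,0,0]],"turn":[0,4,4,4,4,0]}'
cat >> h.py <<'E'
def st(q):
    from cell import sensors
    o=sensors.get_obs();p=o["tool_pos"][:2]-PAR["h"];y=np.radians(o["tool_rot"][2]);f=o["force"]
    u=np.array([np.cos(y),np.sin(y)]);n=np.array([u[1],-u[0]])
    print("t %.2f z %.4f yaw->q %.3f  pos->q %.3f r %.4f Fu %.1f Fn %.1f Fz %.1f w %.4f cmd %.3f"%(o["time_s"],o["tool_pos"][2],np.radians(49.9)-y,np.radians(49.9)-np.arctan2(p[1],p[0]),np.hypot(*p),f[:2]@u,f[:2]@n,f[2],o["grip_width"],q),o["wrist_torque"].round(2),o["qpos"].round(0))
E
python3 -c "from h import *;st(np.radians(16))"
```

```text
time_s: 7.55
tool_pos: [0.6395, 0.0342, 0.2169]
tool_rot: [-179.9, 0.2, 33.8]
force: [-7.4, -1.5, 6.8]
grip_width: 0.0333
t 7.55 z 0.2169 yaw->q 0.282  pos->q 0.282 r 0.1524 Fu -7.0 Fn -2.8 Fz 6.8 w 0.0333 cmd 0.279 [-0.33  1.34 -0.29] [-30.  19.  32.  86. -10.  78.  36.]
```

```bash
python3 -m inch '{"dp":[[-0.002,0,-0.001],[-0.0006,0.0133,0],[-0.0006,0.0133,0],[-0.0006,0.0133,0],[-0.0006,0.0133,0],[-0.0006,0.0133,0],[0,0,0]],"turn":[0,5,5,5,5,5,0]}'
python3 -c "from h import *;st(np.radians(41))"
```

```text
time_s: 8.43
tool_pos: [0.6618, -0.0262, 0.2169]
tool_rot: [-179.9, 0.2, 8.9]
force: [-5.6, 2.7, 2.8]
grip_width: 0.0336
t 8.43 z 0.2169 yaw->q 0.715  pos->q 0.710 r 0.1510 Fu -5.1 Fn -3.6 Fz 2.8 w 0.0336 cmd 0.716 [ 0.39  1.19 -0.2 ] [-28.  23.  37.  83. -14.  79.  19.]
```

```bash
python3 -m inch '{"dp":[[-0.0015,0,0],[-0.0006,0.0132,0],[-0.0006,0.0132,0],[-0.0006,0.0132,0],[-0.0006,0.0132,0],[-0.0006,0.0132,0],[-0.0006,0.0132,0],[0,0,0]],"turn":[0,5,5,5,5,5,5,0]}'
python3 -c "from h import *;st(np.radians(71))"
```

```text
time_s: 9.43
tool_pos: [0.652, -0.1033, 0.2169]
tool_rot: [-179.9, 0.2, -21.1]
force: [-4.9, 3.8, 0.6]
grip_width: 0.0333
t 9.43 z 0.2169 yaw->q 1.239  pos->q 1.234 r 0.1490 Fu -5.9 Fn -1.8 Fz 0.6 w 0.0333 cmd 1.239 [ 0.74  0.92 -0.23] [-25.  24.  44.  83. -17.  80.  -2.]
```

```bash
python3 -m inch '{"dp":[[-0.0015,0,0],[-0.0008,0.0131,0],[-0.0008,0.0131,0],[-0.0008,0.0131,0],[-0.0008,0.0131,0],[-0.0008,0.0131,0],[-0.0008,0.0131,0],[0,0,0]],"turn":[0,5,5,5,5,5,5,0]}'
python3 - <<'E'
from h import *
st(np.radians(101))
from cell import vision
for n in("side","top"): 
    a=vision.read_camera(n)[100:300,180:420]; cv2.imwrite(f"pics/{n}5.png",overlay(a,n,q=1.76,f=3,off=(180,100)))
E
```

```text
time_s: 10.42
tool_pos: [0.6052, -0.165, 0.217]
tool_rot: [-179.9, 0.1, -51.0]
force: [1.4, 3.8, -4.0]
grip_width: 0.0335
t 10.43 z 0.2170 yaw->q 1.761  pos->q 1.763 r 0.1473 Fu -2.1 Fn -3.5 Fz -4.0 w 0.0335 cmd 1.763 [ 0.65 -0.08 -0.28] [-27.  21.  51.  89. -17.  78. -25.]
```

View pics/side5.png

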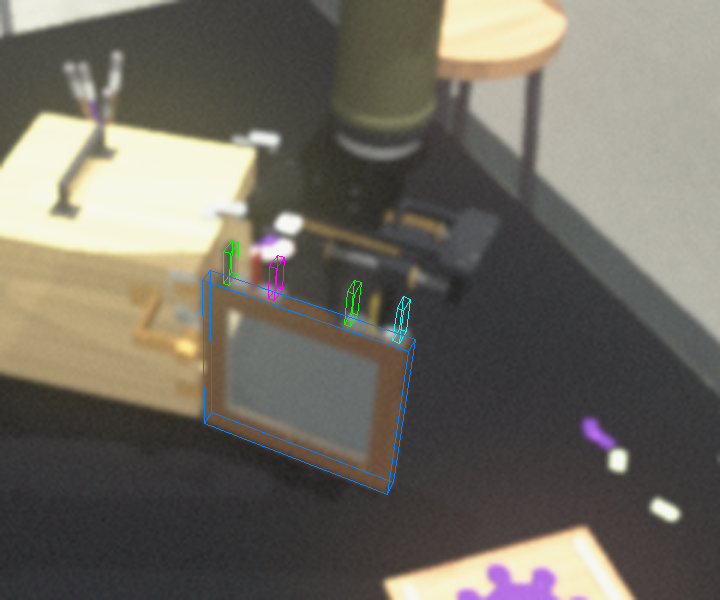

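View pics/top5.png

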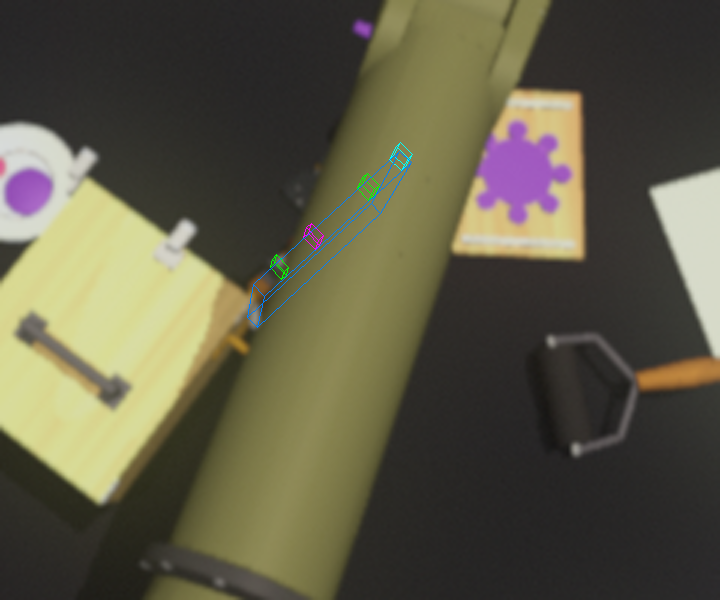

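The overlay at q = 1.76 lies on the gate in the side view, with the frame corners at about (207,275) and (413,340). The red tab, at (257,262), is still drawn back, the fingers hold the yellow latch, and the bystanders look unmoved. I let it settle, check again and hand in.

```bash
python3 -m inch '{"dp":[[0,0,0],[0,0,0],[0,0,0],[0,0,0],[0,0,0],[0,0,0]],"turn":[0,0,0,0,0,0]}'
python3 - <<'E'
from h import *
from cell import env
st(1.763); print(env.sign_off())
E
```

```text
time_s: 11.28
tool_pos: [0.605, -0.1652, 0.2171]
tool_rot: [-180.0, 0.1, -51.0]
force: [-0.1, 5.2, -5.6]
grip_width: 0.0335
t 11.28 z 0.2171 yaw->q 1.761  pos->q 1.764 r 0.1473 Fu -4.1 Fn -3.2 Fz -5.6 w 0.0335 cmd 1.763 [ 1.01  0.08 -0.32] [-27.  21.  51.  89. -17.  78. -25.]
the job is handed in; nothing more can be done
None
```

The gate stands wide open at about 1.76 rad, and the gripper is still holding it by the squeezed yellow latch. I handed the job in at about 11.3 s, and no verdict is reported.

- **Bolt:** I pinched the red bolt back until tab and lug measured 34 mm over both. It still showed drawn back in the last side picture.
- **Latch and swing:** I squeezed the yellow latch to 33.4 mm, fully in. I then swung the gate with the tool turning about the hinge at no more than about 0.7 rad/s.
- **Last checks:** Tool angle and tool position both put the gate at 1.76 rad and still. The grip was set to 25 N at a width of 33.5 mm, and the wrist force was about 8 N. The side picture matched the gate model at 1.76 rad.
- **Bystanders:** The plate, wet board, roller and pot looked where they were. I judged this by eye and did not measure it.
- **Disagreement:** The fitted turning radius drifted from 152 to 147 mm during the swing, so my hinge estimate was a few millimetres off. I trimmed this using the force readings as the gate moved, and no reading during the swing went above about 10 N.

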